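# Hold the cap on a wooden organ pipe for screwing

## Task

Look which wooden pipe, pale or dark, lies in the sprung cradle of the jig, take the cap of the same wood and hold it squarely against that pipe's open end, flush with its sides, so that I can screw it on. Push cap and pipe gently along the cradle against the sprung stop until the stop's red pointer stands inside the green band, never driving the stop to its end, and finish while the gripper is still holding the cap pressed there, steady, with the pointer in the green. Leave the other pipe, the other cap and everything else on the bench alone.

Things in the scene. Friction and masses are not known exactly. Their poses are not given: they have to be found in the camera images.
- jig: grey board 340 (x) x 260 (y) x 18 mm, fixed. Origin: centre of its underside; z up. Cradles along x: sprung one (blue spring housing, gauge) at y = +60 mm, plain waiting one at y = -60. In each, blue-grey cheeks 30 mm high, 47 apart, x = -15 to +75, guide the pipe; board in front (x -170 to -15) clear. Pipe lies foot to +x, 3 to 18 mm short of the stop, open end to -x; push to +x
- stop (a joint): travel (m) of the sprung stop along the jig's +x: 0 at rest, 0.030 at its end. Spring 600 N/m, no preload (13 mm = 7.8 N); sliding the pipe adds 1 to 3 N of friction. A thin red pointer on the stop moves over a white gauge beside it, whose green band spans 0.008 to 0.018 (middle 0.013)
- stop_face (a point): centre of the front face of the sprung aluminium stop plate (50 x 50 mm), which the pipe's foot meets; 40 mm above the bench; at rest at x = +110, y = +60 mm in the jig's frame; it moves with the stop
- pipe_pale: pale wooden organ pipe, ~220 g, loose in one of the jig's cradles: square hollow body 44 x 44 x 150 mm, walls 8 mm, then a round foot 30 mm long (180 mm in all); dark mouth slot on top. Origin: mid-length of the 180 mm, on the underside (18 mm above the bench). x runs along the pipe from the open end (x = -90 mm) to the foot's tip (+90 mm); z up
- pipe_dark: dark red-brown wooden organ pipe, ~220 g, loose in one of the jig's cradles: square hollow body 44 x 44 x 150 mm, walls 8 mm, then a round foot 30 mm long (180 mm in all); dark mouth slot on top. Origin: mid-length of the 180 mm, on the underside (18 mm above the bench). x runs along the pipe from the open end (x = -90 mm) to the foot's tip (+90 mm); z up
- cap_pale: pale wooden cap block for the pipe's open end, ~40 g, loose, standing upright on the bench: 30 mm thick (its x), 44 mm wide (y), 44 mm tall (z), small dark screw holes through the thickness. Either 44 x 44 face may go against the pipe, same way up. Origin: centre of the underside
- cap_dark: dark red-brown wooden cap block for the pipe's open end, ~40 g, loose, standing upright on the bench: 30 mm thick (its x), 44 mm wide (y), 44 mm tall (z), small dark screw holes through the thickness. Either 44 x 44 face may go against the pipe, same way up. Origin: centre of the underside
- glue: white closed bottle with orange top, 56 mm across, 110 mm tall, bystander; origin: centre of its underside
- tin: closed tin, green band, 72 mm across, 75 mm tall, bystander; origin: centre of its underside
- driver: screwdriver lying on the bench, bystander; origin: under its middle, x along it
- mallet: hammer lying on the bench, bystander; origin: under its middle, x along it
- zinc_pipe: grey metal pipe, 32 mm across, 240 mm long, lying along its x on two fixed wooden blocks, bystander; origin: 28 mm below its axis, at mid-length
Things that resemble listed ones, but are neither listed nor needed, are in the scene too. There is more than one size of the cap_pale; the job needs the largest.

How it is judged:
At the end, for the whole second after the job is handed in: Fingers press the matching cap on the end of the pipe in the sprung cradle: flush within 6 mm, square within 0.09 rad, 1.5 to 18 N between cap and pipe, stop travel 8 to 18 mm (pointer in the green), both at rest, fingers not pushing the pipe itself (((y of pipe_pale in the frame of jig between 0.045 and 0.075 m and value of joint stop between 0.008 and 0.018 m and contact force between cap_pale and pipe_pale between 1.5 and 18 N and contact force between the fingers and cap_pale above 1 N and contact force between the fingers and pipe_pale below 2 N and y of cap_pale in the frame of pipe_pale between -0.006 and 0.006 m and z of cap_pale in the frame of pipe_pale between -0.006 and 0.006 m and x of cap_pale in the frame of pipe_pale between -0.112 and -0.098 m and angle between the x axis of cap_pale and the x axis of pipe_pale, either way round below 0.09 rad and angle between cap_pale's own z axis and vertical below 0.09 rad and linear speed of each of cap_pale, pipe_pale below 0.01 m/s) or (y of pipe_dark in the frame of jig between 0.045 and 0.075 m and value of joint stop between 0.008 and 0.018 m and contact force between cap_dark and pipe_dark between 1.5 and 18 N and contact force between the fingers and cap_dark above 1 N and contact force between the fingers and pipe_dark below 2 N and y of cap_dark in the frame of pipe_dark between -0.006 and 0.006 m and z of cap_dark in the frame of pipe_dark between -0.006 and 0.006 m and x of cap_dark in the frame of pipe_dark between -0.112 and -0.098 m and angle between the x axis of cap_dark and the x axis of pipe_dark, either way round below 0.09 rad and angle between cap_dark's own z axis and vertical below 0.09 rad and linear speed of each of cap_dark, pipe_dark below 0.01 m/s))); the arm keeps its last pose, push and grip.
It fails at once if the sprung stop is driven to its end (value of joint stop above 0.027 m).
It fails at once if the other cap is taken or disturbed (moved over 30 mm) ((y of pipe_pale in the frame of jig above 0 m and distance of cap_dark from where it was at the start of the episode above 0.03 m) or (y of pipe_dark in the frame of jig above 0 m and distance of cap_pale from where it was at the start of the episode above 0.03 m)).
It fails at once if the waiting pipe is disturbed (moved over 30 mm) ((y of pipe_pale in the frame of jig below 0 m and distance of pipe_pale from where it was at the start of the episode above 0.03 m) or (y of pipe_dark in the frame of jig below 0 m and distance of pipe_dark from where it was at the start of the episode above 0.03 m)).
It fails at once if a bystander (glue bottle, tin, screwdriver, hammer, grey metal pipe) is moved over 40 mm (distance of any of glue, tin, driver, mallet, zinc_pipe from where it was at the start of the episode above 0.04 m).
It also fails if it takes over 38 s, if anything falls off the work surface, if the arm or the gripper's body presses on something with over 40 N, if the wrist force passes 120 N, or if a joint passes its speed limit or range.

## Robot

A 7-joint arm with a two-finger parallel gripper is mounted at the origin on the work surface. World frame = base frame: x ahead of the robot, y to its left, z up, the work surface at z = 0. Lengths are in m, angles in rad, forces in N, time in s.
With the tool pointing down it reaches from about 0.425 to 0.875 m from the base axis. Payload 9.9 kg.
Tool frame: the origin (TCP) lies midway between the tips of the shut fingers; the grasp point (between the pads) lies 19 mm behind it; z points along the fingers, x is the direction in which the jaws open and shut, and the axes are right-handed (so a half turn about z gives the same grasp; the last joint's range is limited). The gripper opens to 85 mm and grips with 20 to 120 N. Pads are 22 mm wide; open, the fingers measure 114 mm over their backs; the gripper's body (76 mm by 85 mm) begins 54 mm behind the grasp point. The pads swing forward as they close: fully open they stand 13 mm farther back than shut.
Start: joints at [-1.354, 0.576, 0.025, 1.437, -0.015, 1.129, -0.057], TCP at [0.2, 0.645, 0.231] pointing down, gripper open.
Joint ranges: [-2.76, 2.76], [-0.34, 2.15], [-1.52, 1.57], [0.19, 2.46], [-1.09, 4.23], [0.17, 1.99], [-2.82, 2.82]. Speed limits (rad/s): [2.22, 2.22, 3.01, 3.01, 3.14, 3.14, 3.14].

## Interface

Orientations are given as a unit quaternion [x, y, z, w].
In Python, from workcell import manip gives the robot as it stands.
- The arm moves only by the tool jog_arm, never from a script. Its argument "motion" is a list of rows, each an object of numbers: "dx", "dy", "dz": the shift along the tool's x, y, z in mm; "turn": the turn about the tool's z in degrees. In form: [{"dx": .., "dy": .., "dz": .., "turn": ..}, ...]. A call has 1 to 12 rows; each row is the pose to reach, as a shift and turn from the pose commanded when the call began, along the tool's axes at that moment; what a row does not reach only later rows make up. A row lasts 1/8 s, in which the tool goes at most 62.5 mm and 10.7 degrees, less where a joint would pass 70% of its speed; a pose out of reach is approached as far as the arm can. A call with a gripper value outside its range is refused whole. "fingers" is the finger opening in mm, from 0 to 85.4, set as the call begins (left out, the last holds). The fingers move at their own pace and stop on an object; "newtons" is the grip in N (left out, the last holds). Time passes only in rows, so rows that repeat a pose let the fingers close. It gives the time, the measured TCP pose, the force and the opening at its end, in the units of the state.
- manip.read_state(): the state, without advancing time (a new reading comes with each control period).
- manip.read_camera(name): name is "side" or "top"; returns a dict with "frame" (384x512x3 uint8, blue, green, red), "z_map" (384x512 float32, m along the optical axis (not along the pixel's ray), 0 where there is no reading), "fx", "fy", "cx", "cy" (pixels), "R" (3x3) and "t" (3): a world point X has camera coordinates R X + t. Camera axes: x right, y down, z forward; pixel columns grow to the right and rows downward; lengths in m; the calibration is good to about 2 mm. A picture is of the moment at which its call begins.
- manip.finish_job(): hands the job in, once; it reports no verdict.
The state is a dict: "time_s": time; "joint_positions": joint angles; "joint_vel": joint speeds; "tau": joint torques, N m; "tcp_pos": TCP position; "ee_rot": TCP orientation; "ft_force": force on the tool from outside, world axes, zero at the start; "moment": the same for the moment, N m; "gripper_width": opening from 0.0 (shut) to 1.0 (fully open).
Only numpy, scipy, OpenCV 4.12 (cv2) and the standard library are available. Lean on these libraries where they do the work, as an engineer would, in place of code of your own. Each camera call takes 0.05 s, during which the arm holds its last target. There are 200 camera calls.

## Working session

There is one attempt and no reset: what is moved stays moved. The work goes in short steps, Python scripts to look and compute and a tool call to move; the robot and the scene stay as the last step left them, time stands still between calls to the robot, and variables do not carry over. Pictures are saved under pics/ and viewed, about 8 in all and at most 12, crops included, and the job is handed in when it is done.

Besides the shell and the picture viewer there is one more tool, called after "Request:" as a command line: name --argument value ..., lists and objects as JSON in quotes. jog_arm: Moves the arm, as the interface text tells. Its arguments: {"type":"object","properties":{"motion":{"type":"array","items":{"type":"object","properties":{"dx":{"type":"number"},"dy":{"type":"number"},"dz":{"type":"number"},"turn":{"type":"number"}}}},"fingers":{"type":"number"},"newtons":{"type":"number"}},"required":["motion"]}

```bash
mkdir -p pics; cat > h.py <<'E'
import numpy as np, cv2, pickle
from workcell import manip
def snap(n):
    c=manip.read_camera(n); cv2.imwrite(f'pics/raw_{n}.png',c['frame']); pickle.dump(c,open(f'{n}.pkl','wb')); return c
def load(n): return pickle.load(open(f'{n}.pkl','rb'))
def ray(c,u,v,z):
    R,t=np.array(c['R']),np.array(c['t']).ravel()
    d=R.T@np.array([(u-c['cx'])/c['fx'],(v-c['cy'])/c['fy'],1]); o=-R.T@t
    return o+d*(z-o[2])/d[2]
def cloud(c):
    v,u=np.mgrid[:384,:512]; z=c['z_map']; R,t=np.array(c['R']),np.array(c['t']).ravel()
    P=np.stack([(u-c['cx'])/c['fx']*z,(v-c['cy'])/c['fy']*z,z],-1)
    return (P-t)@R
def proj(c,X):
    p=np.array(c['R'])@np.array(X)+np.array(c['t']).ravel(); return p[0]/p[2]*c['fx']+c['cx'],p[1]/p[2]*c['fy']+c['cy']
E
python3 - <<'E'
from h import *
for n in('top','side'):
    c=snap(n); cv2.imwrite(f'pics/{n}0.png',cv2.resize(c['frame'],(800,600)))
    print(n,c['fx'],c['cx'],c['cy'],np.round(-np.array(c['R']).T@np.ravel(c['t']),3),np.round(c['R'],2).tolist())
s=manip.read_state(); print(s['time_s'],s['tcp_pos'],s['ee_rot'],s['ft_force'])
E
```

```text
top 435.9525862268303 245.61220979390626 195.10297286567123 [0.341 0.018 1.425] [[-0.0, -1.0, -0.01], [-0.99, 0.0, -0.14], [0.14, 0.01, -0.99]]
side 378.3646595606727 256.6427118464674 198.43959581287004 [0.298 0.804 0.685] [[-0.95, -0.32, -0.0], [-0.2, 0.58, -0.79], [0.25, -0.74, -0.62]]
0.1 [0.19985804 0.64431512 0.23054198] [ 8.05047737e-01  5.93209570e-01 -5.65956050e-04  4.75912774e-04] [-0.46813673 -0.05220845  0.89128015]
```

View pics/top0.png

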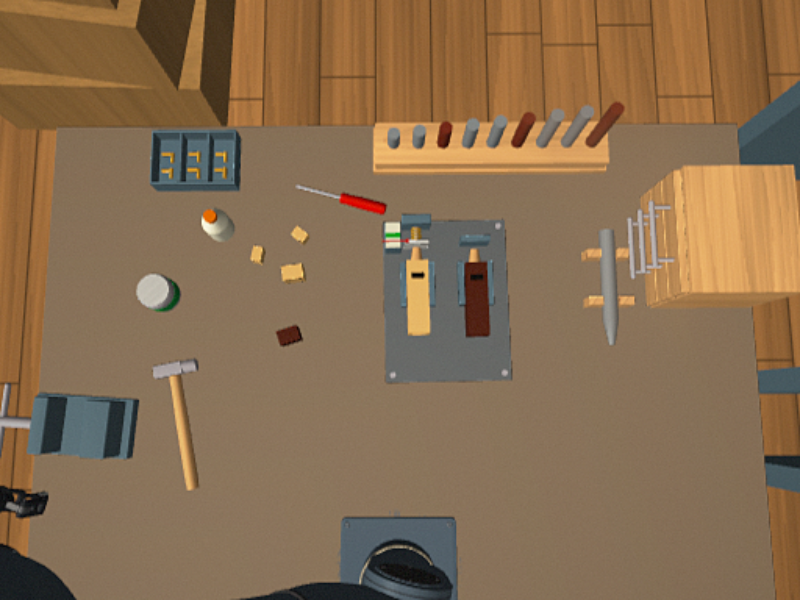

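View pics/side0.png

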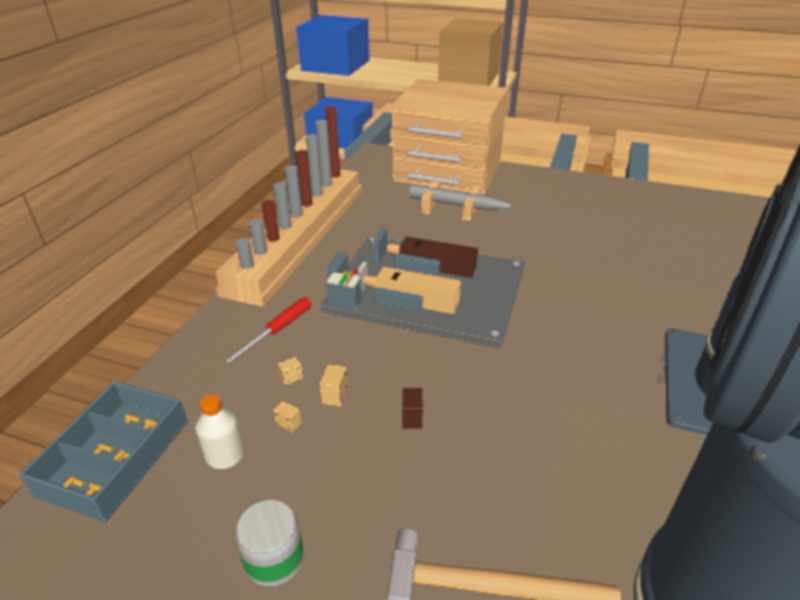

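The sprung cradle (beside the gauge) holds the pale pipe (top view 418,300). There are three pale caps, at top (300,234), (257,254) and (292,272). The last looks largest; I'll measure all three and enlarge them.

```bash
python3 - <<'E'
from h import *
for n in('top','side'):
    c=load(n); P=cloud(c); f=c['frame']; hsv=cv2.cvtColor(f,cv2.COLOR_BGR2HSV)
    h,s,v=cv2.split(hsv)
    pale=((h>12)&(h<28)&(s>70)&(v>140))
    for nm,m,reg in(('pale',pale,0),('dark',((h<8)|(h>172))&(s>90)&(v<120),0)):
        m=m&(P[...,2]>0.008)&(P[...,2]<.12)&(P[...,0]>.3)&(P[...,0]<.85)&(abs(P[...,1]+.05)<.5)
        k,l,st,ce=cv2.connectedComponentsWithStats(m.astype(np.uint8))
        for i in range(1,k):
            if st[i,4]<25: continue
            Q=P[l==i]; zt=np.percentile(Q[:,2],90); T=Q[Q[:,2]>zt-.006]
            r=cv2.minAreaRect((T[:,:2]*1000).astype(np.float32))
            print(n,nm,ce[i].round(),st[i,4],'ztop',zt.round(4),'rect',np.round(r[0],1),np.round(r[1],1),round(r[2],1))
c=load('side')
cv2.imwrite('pics/caps.png',cv2.resize(c['frame'][215:285,160:290],None,fx=6,fy=6,interpolation=cv2.INTER_CUBIC)[:600])
E
```

```text
top pale [314. 106.] 1285 ztop 0.056 rect [ 844.5 -199.4] [ 11.  487.6] 0.0
top pale [416. 127.] 136 ztop 0.1121 rect [ 754.7 -519.2] [ 3.  42.2] 89.3
top pale [134. 138.] 54 ztop 0.1118 rect [714.8 374.6] [22.  24.2] 45.2
top pale [422. 150.] 108 ztop 0.1172 rect [ 674.6 -519.2] [ 4.8 95. ] 89.3
top pale [414. 154.] 98 ztop 0.0572 rect [ 672.4 -518.6] [85.9 29.4] 17.6
top pale [191. 150.] 67 ztop 0.0362 rect [696.6 205.9] [31.7 20.3] 49.4
top pale [265. 149.] 35 ztop 0.0531 rect [693.2 -36.7] [10.2 28.6] 78.4
top pale [164. 163.] 68 ztop 0.0334 rect [656.  294.7] [21.5 31.9] 77.7
top pale [267. 189.] 713 ztop 0.0645 rect [557.9 -41.4] [148.6  44. ] 1.3
top pale [303. 163.] 48 ztop 0.0538 rect [ 644.8 -157.4] [13.3 24.1] 88.4
top pale [378. 163.] 92 ztop 0.0463 rect [ 651.8 -406.1] [17.9 30.4] 1.3
top pale [398. 162.] 69 ztop 0.0458 rect [ 651.  -467.8] [23.9 18.1] 88.6
top pale [187. 175.] 140 ztop 0.0476 rect [614.  217.9] [29.7 43.5] 8.0
top pale [420. 184.] 343 ztop 0.1095 rect [ 574.4 -521.5] [80.2 24.9] 20.7
top pale [380. 193.] 86 ztop 0.0463 rect [ 550.4 -405.3] [31.8 16.3] 8
[... 865 characters left out ...]
rect [610.6 218.3] [30.5 47.6] 7.5
side pale [134. 259.] 128 ztop 0.111 rect [710.6 376.4] [21.7 24. ] 31.7
side pale [183. 265.] 199 ztop 0.0322 rect [652.1 294.4] [23.6 31.5] 80.9
side pale [ 96. 271.] 39 ztop 0.0216 rect [821.6 381. ] [16.7 51. ] 67.0
side pale [ 77. 291.] 42 ztop 0.0225 rect [825.5 444.4] [14.  43.9] 60.3
side pale [308. 367.] 179 ztop 0.0266 rect [334.5 447.6] [72.3 15.2] 9.8
side dark [261. 156.] 34 ztop 0.0633 rect [ 613.8 -157.6] [39.7 21.3] 87.9
side dark [290. 162.] 189 ztop 0.0633 rect [ 530.8 -158.4] [107.6  44. ] 0.4
side dark [283. 168.] 45 ztop 0.0537 rect [ 545.7 -140. ] [50.   6.7] 3.1
side dark [264. 261.] 184 ztop 0.0451 rect [478.4 225.9] [22.8 42.6] 18.6
```

View pics/caps.png

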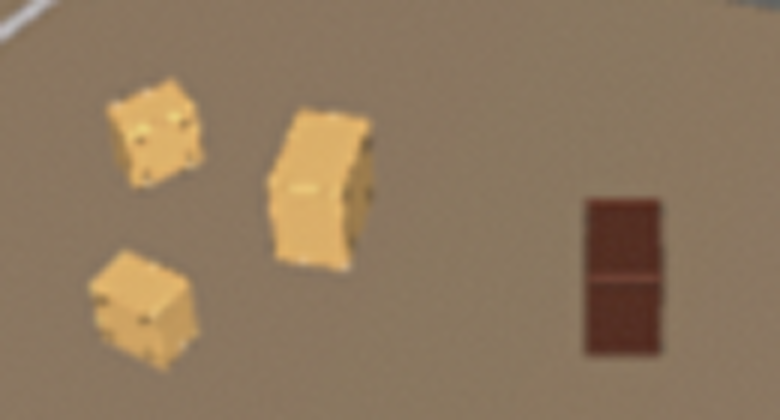

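Three candidates: the pale caps at side (185,236) and (183,265) are about 32 mm tall, so they're small. The one at side (213,245) / top (187,175) measures 30 x 44 x 44 at about (612,218), yaw about 8°. That is the largest and fits cap_pale; the crop confirms it. Now I'll work out the approach.

```bash
cat >> h.py <<'E'
from scipy.spatial.transform import Rotation as Ro
def go(target,yaw=None):
    s=manip.read_state(); R=Ro.from_quat(s['ee_rot']).as_matrix(); p=np.array(s['tcp_pos'])
    y=np.degrees(np.arctan2(R[1,0],R[0,0]))
    print('t',s['time_s'],'tcp',np.round(p*1000,1),'yaw x',round(y,2),'tilt',np.round(R[:,2],4),'F',np.round(s['ft_force'],1),'w',s['gripper_width'])
    print('shift mm',np.round(R.T@(np.array(target)-p)*1000,1),'turn',None if yaw is None else round(-(yaw-y),1))
E
python3 -c "
from h import *
go([.612,.218,.15],98)"
```

```text
t 0.1 tcp [199.9 644.3 230.5] yaw x 72.77 tilt [-3.0e-04 -1.4e-03 -1.0e+00] F [-0.5 -0.1  0.9] w 1.0026008276967182
shift mm [-285.   519.9   81. ] turn -25.2
```

Request:
jog_arm --motion '[{"dx": -28, "dy": 52, "dz": 8, "turn": -3}, {"dx": -57, "dy": 104, "dz": 16, "turn": -6}, {"dx": -85, "dy": 156, "dz": 24, "turn": -9}, {"dx": -114, "dy": 208, "dz": 32, "turn": -12}, {"dx": -142, "dy": 260, "dz": 40, "turn": -15}, {"dx": -171, "dy": 312, "dz": 48, "turn": -18}, {"dx": -200, "dy": 364, "dz": 57, "turn": -21}, {"dx": -228, "dy": 416, "dz": 65, "turn": -23}, {"dx": -257, "dy": 468, "dz": 73, "turn": -25}, {"dx": -285, "dy": 520, "dz": 81, "turn": -25}, {"dx": -285, "dy": 520, "dz": 81, "turn": -25}, {"dx": -285, "dy": 520, "dz": 81, "turn": -25}]' --fingers 70 --newtons 60

```text
time_s: 1.6
tcp_pos: [0.6117, 0.2186, 0.1498]
ee_rot: [0.658, 0.753, -0.0, -0.001]
ft_force: [-0.0, 0.2, -0.2]
gripper_width: 0.819
```

```bash
python3 - <<'E'
from h import *
go([.612,.218,.06],98)
c=snap('side'); cv2.imwrite('pics/s1.png',cv2.resize(c['frame'][120:300,130:370],None,fx=3.2,fy=3.2,interpolation=cv2.INTER_CUBIC))
E
```

```text
t 1.6 tcp [611.7 218.6 149.8] yaw x 97.74 tilt [-1.3e-03  3.0e-04 -1.0e+00] F [-0.   0.2 -0.2] w 0.8186923513427001
shift mm [-0.7  0.3 89.8] turn -0.3
```

View pics/s1.png

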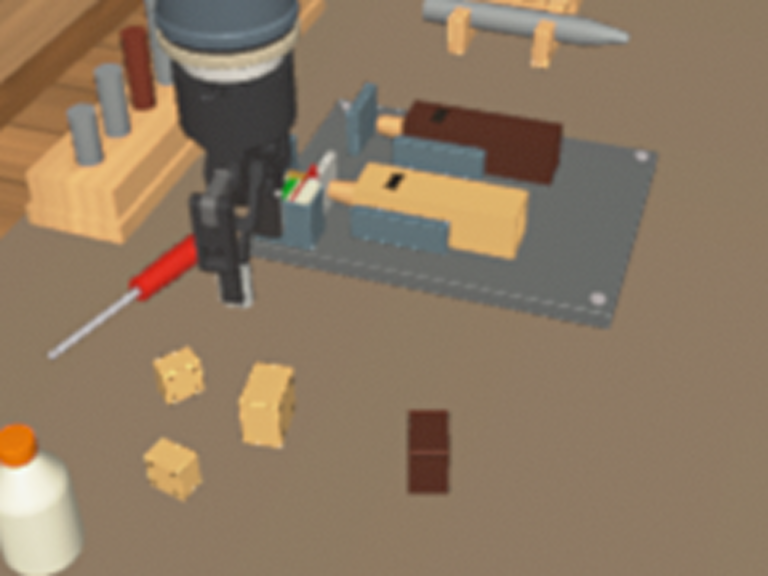

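The gripper is above the large pale cap with its jaws along y, and the small caps at (180,375) and (172,468) are clear. Descend and close.

Request:
jog_arm --motion '[{"dz": 45}, {"dz": 90}, {"dz": 115}, {"dz": 130}, {"dz": 140}, {"dz": 144}, {"dz": 144}, {"dz": 144}]'

```text
$.motion[0]: bad value
```

Request:
jog_arm --motion '[{"dz": 0}, {"dz": 0}, {"dz": 0}, {"dz": 0}, {"dz": 0}, {"dz": 0}, {"dz": 0}, {"dz": 0}]' --fingers 30 --newtons 60

```text
$.motion[0]: bad value
```

Request:
jog_arm --motion '[{"dz": -20}, {"dz": -60}, {"dz": -100}, {"dz": -100}]'

```text
$.motion[0]: bad value
```

```bash
python3 - <<'E'
from h import *
go([.450,-.041,.1],91.3)
c=snap('side'); cv2.imwrite('pics/s2.png',cv2.resize(c['frame'][120:300,130:370],None,fx=3.2,fy=3.2,interpolation=cv2.INTER_CUBIC))
t=snap('top')
for n,c in(('side',c),('top',t)):
    P=cloud(c); h,s,v=cv2.split(cv2.cvtColor(c['frame'],cv2.COLOR_BGR2HSV))
    m=(h>12)&(h<28)&(s>70)&(v>100)&(abs(P[...,0]-.61)<.05)&(abs(P[...,1]-.218)<.05)&(P[...,2]>.09)
    Q=P[m]; print(n,m.sum(),np.round(np.percentile(Q,[3,50,97],axis=0),4))
E
```

```text
t 1.65 tcp [611.3 219.7 150.1] yaw x 97.84 tilt [-1.e-03  7.e-04 -1.e+00] F [-0.1  0.4 -0.2] w 0.8214799710646934
shift mm [-236.3 -195.3   50.1] turn 6.5
side 51 [[0.5688 0.1948 0.2798]
 [0.6376 0.2449 0.3724]
 [0.6559 0.2549 0.5505]]
top 2 [[0.6132 0.1688 0.172 ]
 [0.6227 0.1703 0.2081]
 [0.6322 0.1719 0.2441]]
```

View pics/s2.png

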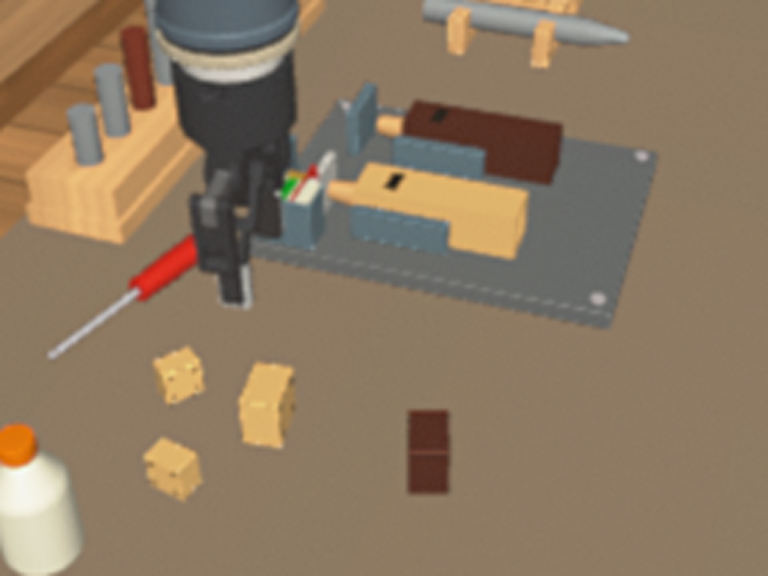

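Every row needs all four fields, so those calls were refused and nothing moved. I'll send them again.

Request:
jog_arm --motion '[{"dx": 0, "dy": 0, "dz": 45, "turn": 0}, {"dx": 0, "dy": 0, "dz": 90, "turn": 0}, {"dx": 0, "dy": 0, "dz": 115, "turn": 0}, {"dx": 0, "dy": 0, "dz": 130, "turn": 0}, {"dx": 0, "dy": 0, "dz": 140, "turn": 0}, {"dx": 0, "dy": 0, "dz": 144, "turn": 0}, {"dx": 0, "dy": 0, "dz": 144, "turn": 0}, {"dx": 0, "dy": 0, "dz": 144, "turn": 0}]'

```text
time_s: 2.75
tcp_pos: [0.6127, 0.2185, 0.0071]
ee_rot: [0.658, 0.753, 0.001, 0.0]
ft_force: [-0.6, 0.5, 0.1]
gripper_width: 0.822
```

```bash
python3 - <<'E'
from h import *
go([.612,.218,.006],98)
c=snap('side'); cv2.imwrite('pics/s3.png',cv2.resize(c['frame'][120:300,130:370],None,fx=3.2,fy=3.2,interpolation=cv2.INTER_CUBIC))
E
```

```text
t 2.75 tcp [612.7 218.5   7.1] yaw x 97.76 tilt [ 1.1e-03  4.0e-04 -1.0e+00] F [-0.6  0.5  0.1] w 0.8223047733418073
shift mm [-0.4 -0.7  1.1] turn -0.2
```

View pics/s3.png

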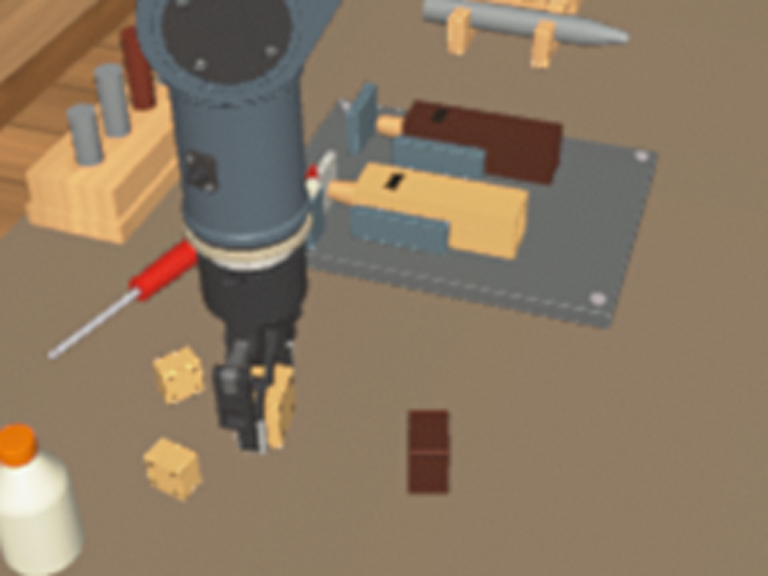

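```bash
python3 - <<'E'
from h import *
c=load('side')
f=lambda X:np.round((np.array(proj(c,X))-[130,120])*3.2)
for dx in(-.011,0,.011): print('pad inner tip',f([.6127+dx-.005,.2535,.012]))
for dx in(-.015,0,.015): print('cap front bottom',f([.612+dx-.003,.2398,0]))
E
```

```text
pad inner tip [266. 450.]
pad inner tip [252. 447.]
pad inner tip [239. 443.]
cap front bottom [277. 449.]
cap front bottom [259. 444.]
cap front bottom [241. 440.]
```

The jaws straddle the cap at (265,405). I'll shift 2 mm toward -x and close.

Request:
jog_arm --motion '[{"dx": 0, "dy": -2, "dz": 1, "turn": 0}, {"dx": 0, "dy": -2, "dz": 1, "turn": 0}, {"dx": 0, "dy": -2, "dz": 1, "turn": 0}, {"dx": 0, "dy": -2, "dz": 1, "turn": 0}, {"dx": 0, "dy": -2, "dz": 1, "turn": 0}, {"dx": 0, "dy": -2, "dz": 1, "turn": 0}, {"dx": 0, "dy": -2, "dz": 1, "turn": 0}, {"dx": 0, "dy": -2, "dz": 1, "turn": 0}]' --fingers 25 --newtons 60

```text
time_s: 3.8
tcp_pos: [0.6103, 0.2182, 0.0056]
ee_rot: [0.658, 0.753, 0.0, 0.0]
ft_force: [-0.7, -1.3, 6.1]
gripper_width: 0.506
```

Request:
jog_arm --motion '[{"dx": 0, "dy": 0, "dz": -20, "turn": 0}, {"dx": 0, "dy": 0, "dz": -60, "turn": 0}, {"dx": 0, "dy": 0, "dz": -95, "turn": 0}, {"dx": 0, "dy": 0, "dz": -95, "turn": 0}, {"dx": 0, "dy": 0, "dz": -95, "turn": 0}]'

```text
time_s: 4.42
tcp_pos: [0.61, 0.218, 0.1005]
ee_rot: [0.658, 0.753, 0.0, 0.0]
ft_force: [-0.9, -0.3, -1.0]
gripper_width: 0.512
```

```bash
python3 - <<'E'
from h import *
go([.450,-.041,.1],91.3)
c=snap('side'); cv2.imwrite('pics/s4.png',cv2.resize(c['frame'][120:300,130:370],None,fx=3.2,fy=3.2,interpolation=cv2.INTER_CUBIC))
E
```

```text
t 4.425 tcp [610.  218.  100.5] yaw x 97.77 tilt [ 1.e-04 -0.e+00 -1.e+00] F [-0.9 -0.3 -1. ] w 0.5121217319185501
shift mm [-235.  -193.5    0.5] turn 6.5
```

View pics/s4.png

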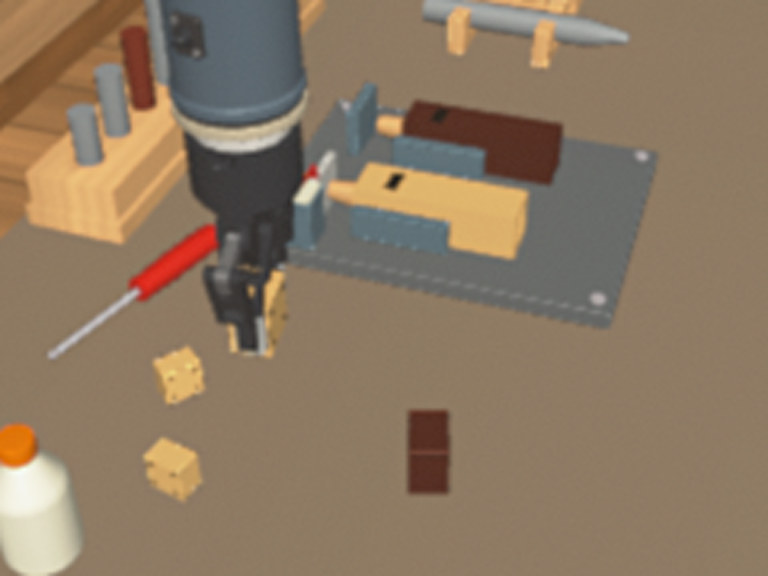

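Holding the cap (opening 43.7 mm); the image shows it between the fingers at (260,315). Move over the board in front of the pipe.

Request:
jog_arm --motion '[{"dx": -31, "dy": -26, "dz": 0, "turn": 1}, {"dx": -62, "dy": -52, "dz": 0, "turn": 2}, {"dx": -94, "dy": -77, "dz": 0, "turn": 3}, {"dx": -125, "dy": -103, "dz": 0, "turn": 4}, {"dx": -156, "dy": -129, "dz": 0, "turn": 5}, {"dx": -188, "dy": -155, "dz": 0, "turn": 6}, {"dx": -219, "dy": -181, "dz": 0, "turn": 6.5}, {"dx": -235, "dy": -194, "dz": 0, "turn": 6.5}, {"dx": -235, "dy": -194, "dz": 0, "turn": 6.5}, {"dx": -235, "dy": -194, "dz": 0, "turn": 6.5}]'

```text
time_s: 5.72
tcp_pos: [0.4501, -0.0401, 0.1]
ee_rot: [0.699, 0.715, 0.0, -0.0]
ft_force: [-0.2, 0.4, -0.5]
gripper_width: 0.508
```

```bash
python3 - <<'E'
from h import *
import pickle
top=pickle.load(open('top.pkl','rb'))  # arm away from the pipe
for n in('top','side'):
    c=load(n); P=cloud(c); h,s,v=cv2.split(cv2.cvtColor(c['frame'],cv2.COLOR_BGR2HSV))
    m=(h>12)&(h<28)&(s>70)&(v>140)&(abs(P[...,2]-.063)<.006)&(abs(P[...,1]+.041)<.04)&(P[...,0]>.46)&(P[...,0]<.65)
    m=m.astype(np.uint8); r=cv2.minAreaRect(cv2.findNonZero(m)); b=cv2.boxPoints(r)
    print(n,np.round([ray(c,u,w,.062)[:2]*1000 for u,w in b],1).tolist())
    Q=P[m>0]; a=[]
    for x in np.arange(.49,.63,.02):
        q=Q[abs(Q[:,0]-x)<.01]; a.append((x,(q[:,1].min()+q[:,1].max())/2))
    print(np.polyfit(*zip(*a),1),np.round(Q[:,0].min(),4),np.round(a,4)[:2].tolist())
go([.450,-.043,.03],91)
c=snap('side'); cv2.imwrite('pics/s5.png',cv2.resize(c['frame'][120:300,130:370],None,fx=3.2,fy=3.2,interpolation=cv2.INTER_CUBIC))
E
```

```text
top [[631.5, -17.7], [632.7, -61.9], [484.0, -64.5], [482.8, -21.0]]
[ 0.01701545 -0.0505946 ] 0.4839 [[0.49, -0.0415], [0.51, -0.0417]]
side [[627.6, -8.6], [641.9, -62.3], [482.1, -65.3], [474.2, -13.3]]
[ 0.03028247 -0.05771635] 0.4811 [[0.49, -0.0429], [0.51, -0.0425]]
t 5.725 tcp [450.1 -40.1 100. ] yaw x 91.3 tilt [-3.e-04  5.e-04 -1.e+00] F [-0.2  0.4 -0.5] w 0.5082402378073554
shift mm [-2.9 -0.2 70. ] turn 0.3
```

View pics/s5.png

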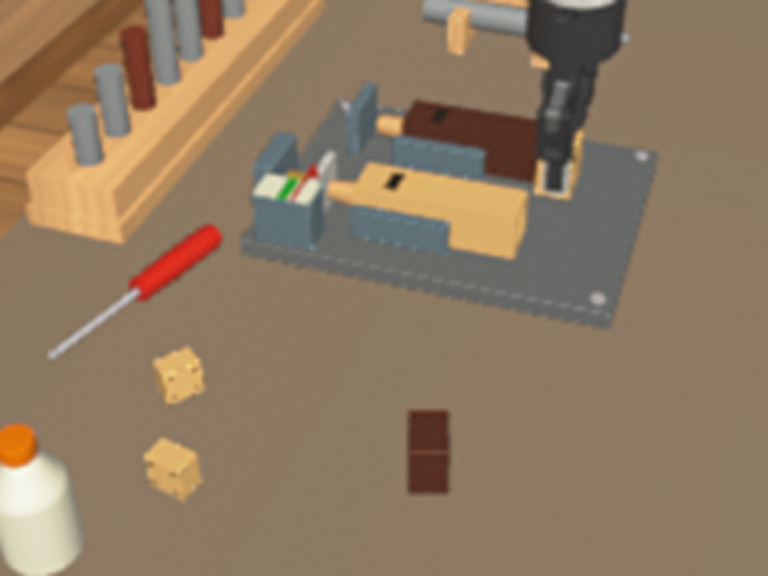

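The cap is above the board in front of the pipe (at 555,180), with the red pointer at (310,172) at the rest end. Lower it and align.

Request:
jog_arm --motion '[{"dx": -2.4, "dy": -2, "dz": 30, "turn": 0}, {"dx": -2.4, "dy": -2, "dz": 55, "turn": 0}, {"dx": -2.4, "dy": -2, "dz": 68, "turn": 0}, {"dx": -2.4, "dy": -2, "dz": 75.5, "turn": 0}, {"dx": -2.4, "dy": -2, "dz": 75.5, "turn": 0}, {"dx": -2.4, "dy": -2, "dz": 75.5, "turn": 0}]'

```text
time_s: 6.52
tcp_pos: [0.4482, -0.0433, 0.0253]
ee_rot: [0.699, 0.715, 0.0, 0.0]
ft_force: [-0.3, -0.4, -0.7]
gripper_width: 0.506
```

```bash
python3 - <<'E'
from h import *
go([.465,-.0425,.0245],91.2)
a=snap('side'); b=snap('top')
A=cv2.resize(a['frame'][155:205,205:310],None,fx=5,fy=5,interpolation=cv2.INTER_CUBIC)
B=cv2.resize(b['frame'][130:250,240:310],None,fx=4,fy=4.0,interpolation=cv2.INTER_CUBIC)
print(A.shape,B.shape)
H=max(A.shape[0],B.shape[0]); f=lambda I:cv2.copyMakeBorder(I,0,H-I.shape[0],0,0,cv2.BORDER_CONSTANT)
o=np.hstack([f(A),f(B)]); cv2.imwrite('pics/s6.png',o[:600,:800] if o.shape[1]<=800 else cv2.resize(o,(800,int(H*800/o.shape[1]))))
E
```

```text
t 6.525 tcp [448.2 -43.3  25.3] yaw x 91.27 tilt [ 9.e-04 -0.e+00 -1.e+00] F [-0.3 -0.4 -0.7] w 0.5062140379121619
shift mm [ 0.4 16.8  0.8] turn 0.1
(250, 525, 3) (480, 280, 3)
```

View pics/s6.png

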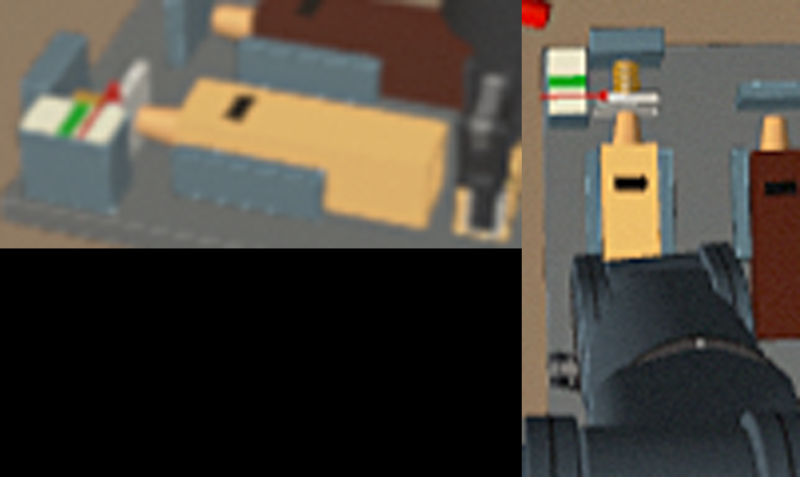

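The cap is lined up and the gap to the pipe is visible (side 440–460). The pointer is at rest, below the green. I'll advance in small amounts and read the gauge by colour.

Request:
jog_arm --motion '[{"dx": 0.6, "dy": 4, "dz": 0.5, "turn": 0}, {"dx": 0.6, "dy": 8, "dz": 0.5, "turn": 0}, {"dx": 0.6, "dy": 12, "dz": 0.5, "turn": 0}, {"dx": 0.6, "dy": 14, "dz": 0.5, "turn": 0}, {"dx": 0.6, "dy": 16, "dz": 0.5, "turn": 0}, {"dx": 0.6, "dy": 18, "dz": 0.5, "turn": 0}, {"dx": 0.6, "dy": 20, "dz": 0.5, "turn": 0}, {"dx": 0.6, "dy": 22, "dz": 0.5, "turn": 0}, {"dx": 0.6, "dy": 24, "dz": 0.5, "turn": 0}, {"dx": 0.6, "dy": 24, "dz": 0.5, "turn": 0}]'

```text
time_s: 7.88
tcp_pos: [0.4713, -0.0422, 0.0242]
ee_rot: [0.699, 0.715, -0.0, -0.0]
ft_force: [-3.2, -0.4, -0.1]
gripper_width: 0.508
```

```bash
cat >> h.py <<'E'
def gauge(n,c):
    P=cloud(c); h,s,v=cv2.split(cv2.cvtColor(c['frame'],cv2.COLOR_BGR2HSV))
    reg=(P[...,0]>.63)&(P[...,0]<.74)&(P[...,1]>-.06)&(P[...,1]<.06)&(P[...,2]>.04)
    g=reg&(h>45)&(h<75)&(s>100); r=reg&((h<8)|(h>172))&(s>110)&(v>90)
    zg=np.median(P[g][:,2]); cen=lambda m:np.array([ray(c,u,w,.065) for w,u in zip(*np.nonzero(m))])
    G,Rr=cen(g),cen(r); k=Rr[:,1]>G[:,1].min()-.004   # needle part over the gauge
    G,Rr=G,Rr[k]; d=(Rr.mean(0)-G.mean(0)); ax=np.array([1,.021,0])
    print(n,'zg',zg.round(3),'green',len(G),np.round(G.mean(0)*1e3,1),'red',len(Rr),np.round(Rr.mean(0)*1e3,1),'travel~',round(13+1e3*float(d@ax),1))
def look(tgt=(.474,-.0425,.0245)):
    go(tgt,91.2)
    for n in('side','top'): gauge(n,snap(n))
    c=load('top'); P=cloud(c); h,s,v=cv2.split(cv2.cvtColor(c['frame'],cv2.COLOR_BGR2HSV))
    m=(abs(P[...,0]-.6)<.1)&(abs(P[...,1]+.04)<.02)&(P[...,2]>.035)&(P[...,2]<.075)&(h>12)&(h<28)&(s>70)
    Q=P[m]; print('foot tip x',Q[:,0].max().round(4), 'y',np.median(Q[:,1]).round(4))
E
python3 - <<'E'
from h import *
for n in('side','top'): gauge(n+'_before',load(n))
look()
E
```

```text
side_before zg 0.071 green 21 [683.9   4.7  65. ] red 3 [674.2  -4.3  65. ] travel~ 3.1
top_before zg 0.07 green 27 [686.5   9.3  65. ] red 12 [673.7  10.7  65. ] travel~ 0.2
t 7.875 tcp [471.3 -42.2  24.2] yaw x 91.27 tilt [-1.1e-03 -1.0e-04 -1.0e+00] F [-3.2 -0.4 -0.1] w 0.5081715107144547
shift mm [-0.3  2.7 -0.3] turn 0.1
side zg 0.071 green 19 [684.3   5.5  65. ] red 0 [nan nan nan] travel~ nan
top zg 0.07 green 27 [686.5   9.3  65. ] red 14 [676.9  11.2  65. ] travel~ 3.4
foot tip x 0.7 y -0.0387h.py:28: RuntimeWarning: Mean of empty slice.
  G,Rr=G,Rr[k]; d=(Rr.mean(0)-G.mean(0)); ax=np.array([1,.021,0])
  ret = um.true_divide(
h.py:29: RuntimeWarning: Mean of empty slice.
  print(n,'zg',zg.round(3),'green',len(G),np.round(G.mean(0)*1e3,1),'red',len(Rr),np.round(Rr.mean(0)*1e3,1),'travel~',round(13+1e3*float(d@ax),1))
```

The top view gauge read 0.2 before contact and 3.4 mm now, with 3.2 N on the wrist, so contact with the stop has begun. Push 9 mm more.

Request:
jog_arm --motion '[{"dx": 0, "dy": 1.5, "dz": 0, "turn": 0}, {"dx": 0, "dy": 3, "dz": 0, "turn": 0}, {"dx": 0, "dy": 4.5, "dz": 0, "turn": 0}, {"dx": 0, "dy": 6, "dz": 0, "turn": 0}, {"dx": 0, "dy": 7, "dz": 0, "turn": 0}, {"dx": 0, "dy": 8, "dz": 0, "turn": 0}, {"dx": 0, "dy": 9, "dz": 0, "turn": 0}, {"dx": 0, "dy": 9, "dz": 0, "turn": 0}, {"dx": 0, "dy": 9, "dz": 0, "turn": 0}, {"dx": 0, "dy": 9, "dz": 0, "turn": 0}]'

```text
time_s: 9.22
tcp_pos: [0.4779, -0.0422, 0.0241]
ee_rot: [0.699, 0.715, -0.002, -0.002]
ft_force: [-12.4, -0.7, 7.8]
gripper_width: 0.506
```

```bash
python3 - 2>/dev/null <<'E'
from h import *
look()
a,b=load('side'),load('top')
A=cv2.resize(a['frame'][155:210,200:310],None,fx=5,fy=5,interpolation=cv2.INTER_CUBIC)
B=cv2.resize(b['frame'][135:175,240:285],None,fx=6,fy=6,interpolation=cv2.INTER_CUBIC)
H=max(A.shape[0],B.shape[0]); f=lambda I:cv2.copyMakeBorder(I,0,H-I.shape[0],0,0,cv2.BORDER_CONSTANT)
o=np.hstack([f(A),f(B)])[:,:800]; cv2.imwrite('pics/s7.png',o)
E
```

```text
t 9.225 tcp [477.9 -42.2  24.1] yaw x 91.26 tilt [-5.e-03 -3.e-04 -1.e+00] F [-12.4  -0.7   7.8] w 0.5059299890637065
shift mm [-0.2 -3.9 -0.4] turn 0.1
side zg 0.07 green 2 [687.9   4.7  65. ] red 0 [nan nan nan] travel~ nan
top zg 0.071 green 9 [689.8   9.3  65. ] red 4 [684.1  10.1  65. ] travel~ 7.3
foot tip x 0.6999 y -0.0389
```

View pics/s7.png

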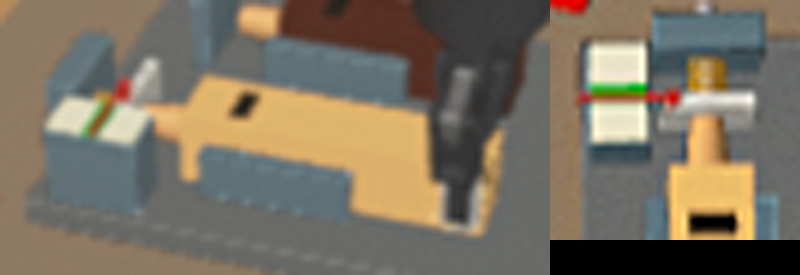

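By eye the pointer is at the lower edge of the green (top inset 620,95). The red now hides part of the green, so with the unobscured green centre the travel is about 10.5 mm. The wrist also shows 7.8 N upward, so the cap is bearing on the board. I'll ease it up 1 mm and push about 2 mm more.

Request:
jog_arm --motion '[{"dx": 0, "dy": 0, "dz": -0.5, "turn": 0}, {"dx": 0, "dy": 0, "dz": -1, "turn": 0}, {"dx": 0, "dy": 0.5, "dz": -1, "turn": 0}, {"dx": 0, "dy": 1, "dz": -1, "turn": 0}, {"dx": 0, "dy": 1.5, "dz": -1, "turn": 0}, {"dx": 0, "dy": 2, "dz": -1, "turn": 0}, {"dx": 0, "dy": 2, "dz": -1, "turn": 0}, {"dx": 0, "dy": 2, "dz": -1, "turn": 0}, {"dx": 0, "dy": 2, "dz": -1, "turn": 0}, {"dx": 0, "dy": 2, "dz": -1, "turn": 0}]'

```text
time_s: 10.58
tcp_pos: [0.4809, -0.0421, 0.0248]
ee_rot: [0.699, 0.715, -0.001, -0.001]
ft_force: [-7.3, 1.0, -0.7]
gripper_width: 0.507
```

```bash
python3 - 2>/dev/null <<'E'
from h import *
look()
a,b=load('side'),load('top')
A=cv2.resize(a['frame'][155:210,200:310],None,fx=5,fy=5,interpolation=cv2.INTER_CUBIC)
B=cv2.resize(b['frame'][135:175,240:285],None,fx=6,fy=6,interpolation=cv2.INTER_CUBIC)
H=max(A.shape[0],B.shape[0]); f=lambda I:cv2.copyMakeBorder(I,0,H-I.shape[0],0,0,cv2.BORDER_CONSTANT)
o=np.hstack([f(A),f(B)])[:,:800]; cv2.imwrite('pics/s8.png',o)
P=cloud(a);h,s,v=cv2.split(cv2.cvtColor(a['frame'],cv2.COLOR_BGR2HSV))
m=(h>12)&(h<28)&(s>70)&(v>120)&(abs(P[...,1]+.041)<.015)&(P[...,2]>.05)&(P[...,2]<.075)
Q=P[m]
for x in(.47,.5,.53,.56,.59,.62):
    q=Q[abs(Q[:,0]-x)<.012]
    if len(q): print('pipe top z at',x,np.round(np.median(q[:,2]),4),len(q))
E
```

```text
t 10.575 tcp [480.9 -42.1  24.8] yaw x 91.26 tilt [-3.6e-03 -2.0e-04 -1.0e+00] F [-7.3  1.  -0.7] w 0.5069479183540778
shift mm [-0.3 -6.9  0.3] turn 0.1
side zg 0.071 green 6 [681.6   2.6  65. ] red 0 [nan nan nan] travel~ nan
top zg 0.07 green 12 [684.9  11.7  65. ] red 5 [687.2  14.5  65. ] travel~ 15.4
foot tip x 0.6983 y -0.0388
pipe top z at 0.47 0.0628 19
pipe top z at 0.5 0.0628 10
pipe top z at 0.53 0.0627 52
pipe top z at 0.56 0.0624 51
pipe top z at 0.59 0.0627 53
pipe top z at 0.62 0.0627 36
```

View pics/s8.png

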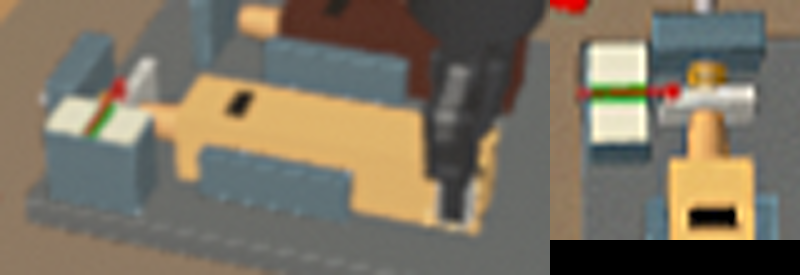

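The pointer is mid-green (about 13–13.7 mm), Fx is 7.3 N, vertical force about 0, and the pipe lies level and flush. Hold briefly to check it's steady, then hand in.

Request:
jog_arm --motion '[{"dx": 0, "dy": 0, "dz": 0, "turn": 0}, {"dx": 0, "dy": 0, "dz": 0, "turn": 0}, {"dx": 0, "dy": 0, "dz": 0, "turn": 0}, {"dx": 0, "dy": 0, "dz": 0, "turn": 0}, {"dx": 0, "dy": 0, "dz": 0, "turn": 0}, {"dx": 0, "dy": 0, "dz": 0, "turn": 0}, {"dx": 0, "dy": 0, "dz": 0, "turn": 0}, {"dx": 0, "dy": 0, "dz": 0, "turn": 0}]'

```text
time_s: 11.68
tcp_pos: [0.4809, -0.0421, 0.0249]
ee_rot: [0.699, 0.715, -0.001, -0.001]
ft_force: [-6.9, 0.5, -1.4]
gripper_width: 0.513
```

```bash
python3 - 2>/dev/null <<'E'
from h import *
look()
s=manip.read_state(); F=abs(s['ft_force'][0])
if 5<F<14 and abs(s['tcp_pos'][0]-.4809)<.0015: print('finish',manip.finish_job())
E
```

```text
t 11.675 tcp [480.9 -42.1  24.9] yaw x 91.26 tilt [-3.6e-03 -2.0e-04 -1.0e+00] F [-6.9  0.5 -1.4] w 0.5130427873292626
shift mm [-0.3 -6.9  0.4] turn 0.1
side zg 0.071 green 6 [681.6   2.6  65. ] red 0 [nan nan nan] travel~ nan
top zg 0.07 green 12 [684.9  11.7  65. ] red 5 [687.2  14.5  65. ] travel~ 15.4
foot tip x 0.6981 y -0.039
the job is handed in; nothing more can be done
finish None
```

The pale pipe lay in the sprung cradle. I took the largest pale cap (30 x 44 x 44 mm), held it against the pipe's open end and pushed until the pointer stood mid-green. I handed the job in at about 12 s, with the gripper still holding the cap pressed there.

**Last checks:**
- **Stop travel:** about 13 to 13.7 mm, from the top-view pointer position and from how far the tool moved. The raw colour reading said 15.4 mm, because the needle hides part of the green band; that is also inside the green.
- **Push and steadiness:** 6.9 N along the cradle with almost no vertical load. The tool stayed still to 0.1 mm over the last second.
- **Fit:** the cap looked square and flush with the pipe by eye, at an estimated 1 mm above the board. I did not measure the flushness directly.

**What failed or disagreed:**
- The side-view pointer reading gave nothing once the cap was pushing, because too few red pixels showed.
- Partway through the push the cap bore on the board with about 8 N; I eased it up 1 mm and the load went away.
- The first three move calls were refused for missing fields, and nothing moved.

The pictures showed nothing else disturbed.

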